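Set a row of embossing dies and hold the gate lever level

ROBOT

A 6-joint arm with a two-finger parallel gripper is mounted at the origin on the work surface. World frame = base frame: x ahead of the robot, y to its left, z up, the work surface at z = 0. Lengths are in m, angles in degrees, forces in N, time in s.
With the tool pointing down it reaches from about 0.4 to 0.825 m from the base axis. Payload 7 kg.
Tool frame: the origin (TCP) lies at the very end of the fingers, on their centre line; the grasp point (between the pads) lies 19 mm behind it; y points along the fingers, x is the direction in which the jaws open and shut, and the axes are right-handed (so a half turn about y gives the same grasp; the last joint's range is limited). The gripper opens to 88 mm and grips with 3 to 60 N. Pads are 19 mm wide; open, the fingers measure 130 mm over their backs; the gripper's body (78 mm by 193 mm) begins 47 mm behind the grasp point.
Start: joints at [-52.477, 20.546, 0.682, 0, -70.136, -16.507], TCP at [0.242, -0.63, 0.227] pointing down, gripper open.
Joint ranges: [-176.03, 176.03], [-82.01, 121.73], [-58.28, 71.71], [-173.87, 95.51], [-174.79, -0.11], [-173.66, 173.66]. Speed limits (degrees/s): [136.94, 136.94, 172.46, 180, 180, 180].

INTERFACE

Orientations are given as [roll, pitch, yaw] about the fixed x, y, z axes, in that order (R = Rz(yaw) Ry(pitch) Rx(roll)).
In Python, from plant import ctrl gives the robot as it stands.
- The arm moves only by the shell command python3 -m crank 'ROWS'. ROWS is JSON, a list that holds one entry, the list of rows, each a list of 5 numbers: the closure, from -1 (fully open) to 1 (shut), then the shift along the tool's x, y, z in mm, then the turn about the tool's y in rad. In form: [[[claw, x, y, z, turn], ...]]. A call has 1 to 12 rows; each row is the pose to reach, as a shift and turn from the pose commanded when the call began, along the tool's axes at that moment; what a row does not reach only later rows make up. A row lasts 1/8 s, in which the tool goes at most 62.5 mm and 10.7 degrees, less where a joint would pass 70% of its speed; a pose out of reach is approached as far as the arm can. A call with a gripper value outside its range is refused whole. The fingers move at their own pace and stop on an object; the grip force is fixed at half the most. Time passes only in rows, so rows that repeat a pose let the fingers close. It gives the time, the measured TCP pose, the force and the opening at its end, in the units of the state.
- ctrl.get_obs(): the state, without advancing time (a new reading comes with each control period).
- ctrl.snapshot(name): name is "side" or "top"; returns the picture (384x512x3 uint8, red, green, blue); there is no depth.
- ctrl.camera_model(name): a dict with "fx", "fy", "cx", "cy" (pixels), "origin" and "orientation" of the camera in the world. Camera axes: x right, y down, z forward; pixel columns grow to the right and rows downward; lengths in m; the calibration is good to about 2 mm. A picture is of the moment at which its call begins. camera_model takes no time and is no camera call.
- ctrl.close_job(): hands the job in, once; it reports no verdict.
Trained networks look in the newest picture that a camera, given by its name, has taken for a name from the list of things; names that differ only in an ending like _2 or _b are one class to them, and where a whole thing is asked for, a point or a joint stands for the part that bears it (a point fixed in the world has none). Each returns a list of dicts, best first, with "confidence" (0 to 1); they miss things now and then, are a little off and sometimes report something else, mostly with a low value. They report only what shows in the picture. A call takes as long as a camera call. They do not tell look-alikes from the thing itself.
- ctrl.find_in(camera, name): "extent" ([left, top, width, height] in pixels, round what is visible of it).
The state is a dict: "clock": time; "joint_pos": joint angles; "qvel": joint speeds; "tau": joint torques, N m; "tool_pos": TCP position; "orientation": TCP orientation; "force": force on the tool from outside, world axes, zero at the start; "moment": the same for the moment, N m; "opening": finger opening in m.
Only numpy, scipy, OpenCV 4.12 (cv2) and the standard library are available. Lean on these libraries where they do the work, as an engineer would, in place of code of your own. Each camera call takes 0.05 s, during which the arm holds its last target.

TASK

Slide the three loose die blocks on the setting bed into one tight, straight row in the corner: short ends square against the low back fence, long sides touching one another, and the first one against the end stop; the order does not matter. Then press the paddle of the spring-loaded gate lever down until its arm is level and finish while holding it there, neither higher nor down on its bottom stop, with the row still tight. Leave the other things on the bed and table where they are.

Things in the scene. Friction and masses are not known exactly. Their poses are not given: they have to be found in the camera images.
- corner (a point): inner corner of the dark grey setting bed, on the plate's top face (12 mm above the table), where back fence and end stop meet. x points away from the robot toward the fence, y left toward the end stop, z up. Fence: plane x = 0, 12 mm tall and thick, y = +12 to -118 mm. End stop: plane y = 0, 12 mm tall and thick, x = 0 to -70 mm. Plate: x = -220 to +12, y = -225 to +12 mm
- row_mid (a point): fixed point on the plate's top under the middle of the finished row: x = -24, y = -45 mm in the corner's frame, same axes. In a tight row the block centres are here and 30 mm to either side along y, their x axes along the bed's x
- hinge (a point): hinge point of the gate lever, fixed on the bed 195 mm to the right (-y) of the corner and 38 mm above the plate; the hinge axis is parallel to the bed's y; axes as the corner's. Two cheeks 50 mm tall stand either side
- lever (a joint): angle of the spring-loaded gate lever in rad: 0 = sprung up, its arm rising 0.40 rad (23 degrees) from the hinge toward the robot; grows as the paddle is pressed down; 0.40 = arm level; 0.55 = bottom stop. Springs back when released. Takes about 3 N at the paddle to start, 9 N when level, 11 N at the stop
- paddle_top (a point): centre of the top face of the lever's black paddle (56 mm along the arm, 40 mm across, 18 mm thick), 165 mm from the hinge along the arm and 12 mm above the arm's centre line, which passes through the hinge; swings in an arc about the hinge. The steel arm is 22 mm wide, 12 mm thick
- gate (a point): foot of the small steel gate plate (34 mm along the arm, 6 mm thick) carried by a cross bar on the lever's left side; moves with the lever. With the arm level it closes the open end of a tight row with 8 mm to spare; a block that sticks out farther stops it
- post_top (a point): top of a thin fixed steel post (8 mm square, 44 mm tall) on the plate just left of the lever arm; level with the top of the steel arm when the arm is level
- die0_center (a point): one of three identical loose die blocks (about 0.16 kg): steel base 48 mm (its x) by 30 mm (its y) by 18 mm tall, with a dark red upright grip tab centred on top, 12 mm thick along x, 24 mm wide along y, from 18 to 44 mm above the underside. The point is the block's centre, 22 mm above its underside; z up. Starts loose on the plate, turned up to 30 degrees
- die1_center (a point): one of three identical loose die blocks (about 0.16 kg): steel base 48 mm (its x) by 30 mm (its y) by 18 mm tall, with a dark red upright grip tab centred on top, 12 mm thick along x, 24 mm wide along y, from 18 to 44 mm above the underside. The point is the block's centre, 22 mm above its underside; z up. Starts loose on the plate, turned up to 30 degrees
- die2_center (a point): one of three identical loose die blocks (about 0.16 kg): steel base 48 mm (its x) by 30 mm (its y) by 18 mm tall, with a dark red upright grip tab centred on top, 12 mm thick along x, 24 mm wide along y, from 18 to 44 mm above the underside. The point is the block's centre, 22 mm above its underside; z up. Starts loose on the plate, turned up to 30 degrees
- collar: bystander: small steel ring, 26 mm across, 12 mm high, lying on the bed plate between the dies and the lever; origin centre of underside
- tape: bystander: empty cardboard tape roll, 90 mm across, 24 mm high, on the table just left of the bed; origin centre of underside
- spool: bystander: upright black foil spool, 56 mm diameter, 90 mm high, on the table to the right of the bed; origin centre of underside
- driver: bystander: screwdriver lying on the table to the left
- cleaner: bystander: white bottle, 60 mm diameter, 170 mm high, on the table far to the left or right; origin centre of underside
- mug: bystander: white mug, 80 mm across, 90 mm high, on the table far to the left or right; origin centre of underside
Things that resemble listed ones, but are neither listed nor needed, are in the scene too. Leave any orange look-alike of the part that bears die1_center alone. Leave any turquoise look-alike of the part that bears die2_center alone.

How it is judged (in metres and radians):
On the way, in this order (a step that is already met when the one before it is completed fails the run):
1. the three dies stand in a tight straight row in the corner, the lever still up (x of die0_center in the frame of corner between -0.0275 and -0.02 m and y of die0_center in the frame of corner between -0.08 and -0.011 m and z of each of die0_center, die1_center, die2_center in the frame of corner below 0.026 m and angle between each of die0_center, die1_center, die2_center's own z axis and vertical below 0.08 rad and angle between the x axis of each of die0_center, die1_center, die2_center and the x axis of corner, either way round below 0.07 rad and x of die1_center in the frame of corner between -0.0275 and -0.02 m and y of die1_center in the frame of corner between -0.08 and -0.011 m and x of die2_center in the frame of corner between -0.0275 and -0.02 m and y of die2_center in the frame of corner between -0.08 and -0.011 m and value of joint lever below 0.15 rad), for 0.2 s.
2. the lever is pressed level by the robot with the row still tight (x of die0_center in the frame of corner between -0.0275 and -0.02 m and y of die0_center in the frame of corner between -0.08 and -0.011 m and z of each of die0_center, die1_center, die2_center in the frame of corner below 0.026 m and angle between each of die0_center, die1_center, die2_center's own z axis and vertical below 0.08 rad and angle between the x axis of each of die0_center, die1_center, die2_center and the x axis of corner, either way round below 0.07 rad and x of die1_center in the frame of corner between -0.0275 and -0.02 m and y of die1_center in the frame of corner between -0.08 and -0.011 m and x of die2_center in the frame of corner between -0.0275 and -0.02 m and y of die2_center in the frame of corner between -0.08 and -0.011 m and value of joint lever between 0.34 and 0.46 rad and (contact force between lever and the fingers above 4 N or contact force between lever and the arm above 4 N)), for 0.3 s.
At the end, for the whole second after the job is handed in: All three dies flat on the plate, square to the bed within 0.07 rad, short ends within 3.5 mm of the fence, the whole row within 95 mm of the end stop (at most 5 mm of gaps in all); the lever held still by the robot at level, 0.40 +- 0.06 rad, with more than 4 N on it (all of step 2 and velocity of joint lever between -0.1 and 0.1 rad/s); the arm keeps its last pose, push and grip.
It fails at once if a bystander is moved by more than 25 mm (distance of any of collar, tape, spool, driver, cleaner, mug from where it was at the start of the episode above 0.025 m).
It also fails if it takes over 66 s, if anything falls off the work surface, if the arm or the gripper's body presses on something with over 40 N, if the wrist force passes 120 N, or if a joint passes its speed limit or range.

## Working session

There is one attempt and no reset: what is moved stays moved. The work goes in short steps, Python scripts to look and compute and a shell command to move; the robot and the scene stay as the last step left them, time stands still between calls to the robot, and variables do not carry over. Pictures are saved under pics/ and viewed, and the job is handed in when it is done.

```bash
ls; mkdir -p pics
python3 - <<'E'
from plant import ctrl
import cv2
o=ctrl.get_obs();print(o)
for n in("side","top"):
    im=ctrl.snapshot(n);cv2.imwrite(f"pics/{n}0.png",cv2.resize(im[:,:,::-1],(800,600),interpolation=cv2.INTER_CUBIC))
    print(n,ctrl.camera_model(n))
E
```

```text
pics
{'clock': 0.0, 'joint_pos': array([-5.24769994e+01,  2.05907972e+01,  6.34203809e-01, -2.17739008e-02,
       -7.01342628e+01, -1.65068386e+01]), 'qvel': array([ 0.01185027,  0.00142908, -0.02463894, -0.13022188,  0.01781346,
       -0.03820535]), 'tau': array([-3.04068762e-04, -5.82717705e+01,  2.93073070e+01,  6.99728519e+00,
        7.17966323e-03, -1.61358962e-04]), 'tool_pos': array([ 0.24188975, -0.62965435,  0.22562794]), 'orientation': array([-8.99938076e+01, -9.29279750e-02,  1.11008742e+02]), 'force': array([ 0.24689767,  0.07844711, -0.31611494]), 'moment': array([-0.06567894,  0.0281393 , -0.0788774 ]), 'opening': 0.08756610603360157}
side {'fx': 464.1393965127716, 'fy': 464.1393965127716, 'cx': 257.0410982229495, 'cy': 191.6240867948135, 'origin': array([0.4126267 , 0.9705893 , 1.12340465]), 'orientation': array([-1.36301335e+02, -1.18335066e-01, -1.73434884e+02])}
top {'fx': 442.8519840869882, 'fy': 442.8519840869882, 'cx': 255.851202215144, 'cy': 196.2965433290638, 'origin': array([0.2769576 , 0.00187768, 1.64277672]), 'orientation': array([-1.71571800e+02, -1.95662601e-02, -9.13391170e+01])}
```

View pics/side0.png

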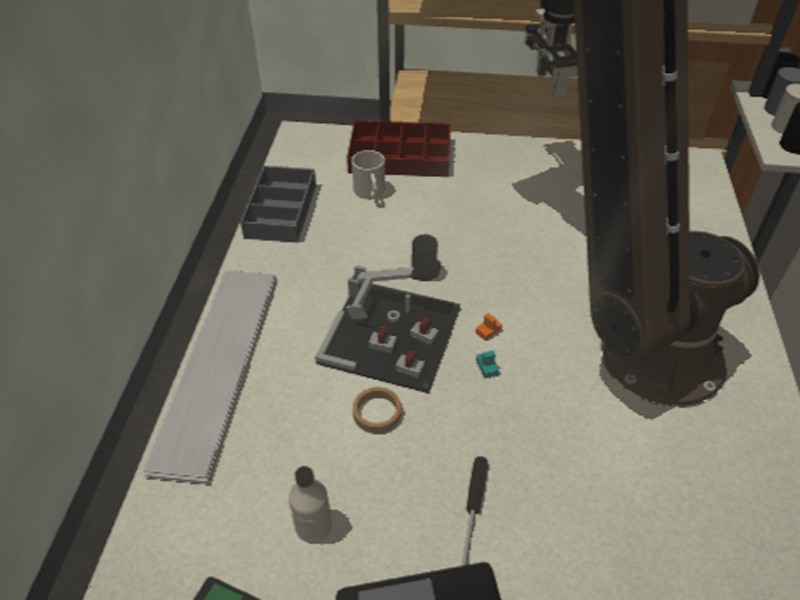

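View pics/top0.png

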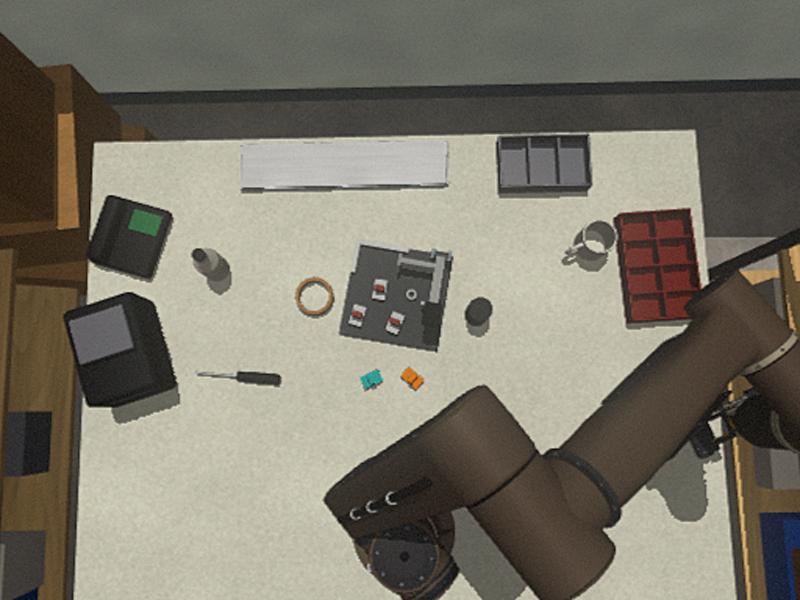

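The bed sits at about (395,300) in the top view and (390,335) in the side view, both in the scaled pictures. Three red-tabbed dies lie on it, with the lever on its right. I'll zoom in.

```bash
cat > h.py <<'E'
import numpy as np,cv2
from scipy.spatial.transform import Rotation as R
from plant import ctrl
def cam(n):
    m=ctrl.camera_model(n)
    return m, R.from_euler('xyz',m['orientation'],degrees=True).as_matrix(), np.array(m['origin'])
def ray(n,u,v,z):
    m,r,o=cam(n); d=r@np.array([(u-m['cx'])/m['fx'],(v-m['cy'])/m['fy'],1]); return o+d*(z-o[2])/d[2]
def proj(n,p):
    m,r,o=cam(n); c=(np.atleast_2d(p)-o)@r
    return np.c_[c[:,0]/c[:,2]*m['fx']+m['cx'],c[:,1]/c[:,2]*m['fy']+m['cy']]
def crop(n,u0,v0,w,h,s,name):
    im=ctrl.snapshot(n); cv2.imwrite('pics/'+n+name+'_raw.png',im[:,:,::-1])
    cv2.imwrite('pics/'+n+name+'.png',cv2.resize(im[v0:v0+h,u0:u0+w,::-1],None,fx=s,fy=s,interpolation=cv2.INTER_CUBIC)); return im
E
python3 - <<'E'
from h import *
crop('top',212,150,88,80,9 if 0 else 7,'1'); crop('side',195,140,110,115,5,'1')
for n in('top','side'):
    for k in ('die0_center','collar','lever'): print(n,k,[(d['extent'],round(d['confidence'],2)) for d in ctrl.find_in(n,k)])
E
```

```text
top die0_center [([221.5, 192.2, 14.2, 16.8], 0.64)]
top collar [([367.6, 145.1, 29.1, 18.1], 0.72)]
top lever [([256.1, 160.4, 28.6, 50.7], 0.86), ([214.7, 154.8, 73.0, 68.6], 0.45)]
side die0_center [([254.4, 227.1, 18.1, 17.9], 0.56)]
side collar [([226.6, 244.5, 29.4, 32.2], 0.45), ([248.7, 198.8, 7.7, 7.8], 0.42)]
side lever [([222.2, 166.5, 64.5, 36.8], 0.94), ([227.1, 245.9, 29.9, 30.2], 0.45)]
```

View pics/top1.png

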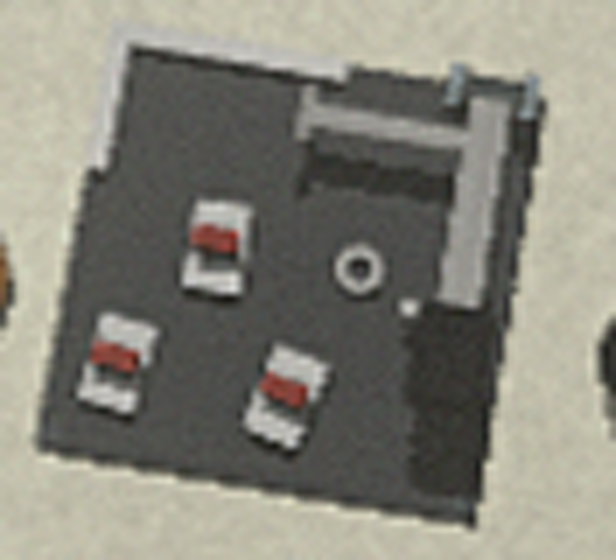

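View pics/side1.png

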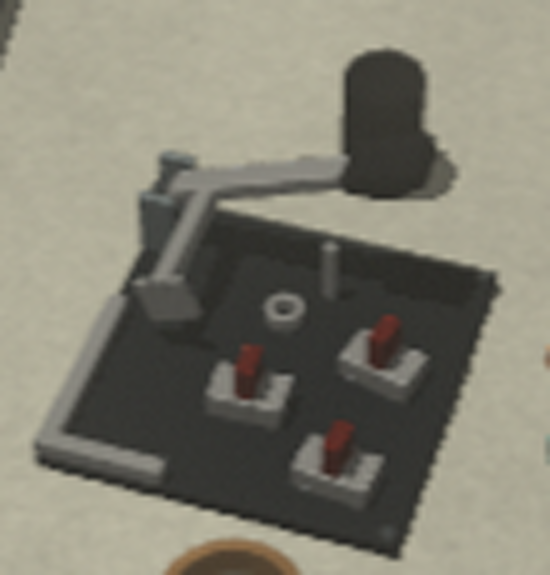

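The top crop shows the bed turned slightly. Its fence corner is near (118,30) and its near corners are at (40,450) and (475,522). The die tabs are at (213,238), (115,355) and (284,388). Next I fit the bed pose.

```bash
cat > bed.py <<'E'
from h import *
from scipy.optimize import least_squares
def T(p,P): 
    c,s=np.cos(p[2]),np.sin(p[2]); P=np.atleast_2d(P)
    return np.c_[p[0]+c*P[:,0]-s*P[:,1],p[1]+s*P[:,0]+c*P[:,1],P[:,2]+.012]
E
python3 - <<'E'
from bed import *
tp=[((-220,12,0),(40,450)),((-220,-225,0),(475,522)),((12,12,12),(118,28)),((-70,12,12),(92,168)),((12,-118,12),(350,66))]
sp=[((-220,12,0),(398,555)),((-220,-225,0),(495,275)),((12,12,12),(37,445)),((-70,12,12),(163,462)),((12,-118,12),(118,295))]
def conv(l,u0,v0,s): 
    return np.array([a for a,_ in l])/1000., np.array([((b[0]+.5)/s-.5+u0,(b[1]+.5)/s-.5+v0) for _,b in l])
A,a=conv(tp,212,150,7);B,b=conv(sp,195,140,5)
for name,f in dict(top=lambda p:(proj('top',T(p,A))-a),side=lambda p:(proj('side',T(p,B))-b)).items():
    r=least_squares(lambda p:f(p).ravel(),[.75,.1,0]);print(name,r.x,np.degrees(r.x[2]));print(f(r.x).round(1).tolist())
f=lambda p:np.r_[(proj('top',T(p,A))-a).ravel(),(proj('side',T(p,B))-b).ravel()]
r=least_squares(f,[.75,.1,0]);print(r.x,f(r.x).round(1))
np.save('bed.npy',r.x)
E
```

```text
top [ 0.66975067  0.0866528  -0.19539126] -11.195094609945341
[[-0.3, -0.0], [0.7, 0.6], [-0.4, -0.7], [-0.6, 0.4], [0.6, -0.4]]
side [ 0.66668985  0.08844948 -0.20330678] -11.648620294520294
[[0.2, -1.1], [1.5, -0.4], [-0.4, -0.8], [-0.4, 2.4], [-0.9, -0.5]]
[ 0.66796552  0.08738376 -0.19928854] [-0.8  0.4  0.3  1.3 -0.6 -0.3 -0.9  0.9  0.5  0.2 -0.1 -1.7  1.  -0.9
 -0.7 -1.1 -0.7  2.1 -1.3 -0.8]
```

```bash
cat >> bed.py <<'E'
def box(x0,x1,y0,y1,z0,z1):
    v=np.array([(x,y,z) for x in(x0,x1) for y in(y0,y1) for z in(z0,z1)])/1000.
    e=[(i,j) for i in range(8) for j in range(i+1,8) if bin(i^j).count('1')==1]
    return v,e
def overlay(n,raw,items,u0,v0,w,h,s,out):
    im=cv2.imread('pics/'+raw); im=cv2.resize(im[v0:v0+h,u0:u0+w],None,fx=s,fy=s,interpolation=cv2.INTER_CUBIC)
    for P,e,col in items:
        q=proj(n,P); q=(q-[u0,v0]+.5)*s-.5; q=q.round().astype(int)
        for i,j in e: cv2.line(im,tuple(map(int,q[i])),tuple(map(int,q[j])),col,1,cv2.LINE_AA)
    cv2.imwrite('pics/'+out,im)
def beditems(p):
    L=[]
    for b,c in [((-220,12,-225,12,0,0.01),(0,255,0)),((0,12,-118,12,0,12),(0,255,255)),((-70,0,0,12,0,12),(0,255,255))]:
        v,e=box(*b);L.append((T(p,v),e,c))
    return L
E
python3 - <<'E'
from bed import *
p=np.load('bed.npy')
overlay('top','top1_raw.png',beditems(p),212,150,88,80,7,'ov_t.png');overlay('side','side1_raw.png',beditems(p),195,140,110,115,5,'ov_s.png')
E
```

```text
(no output)
```

View pics/ov_t.png

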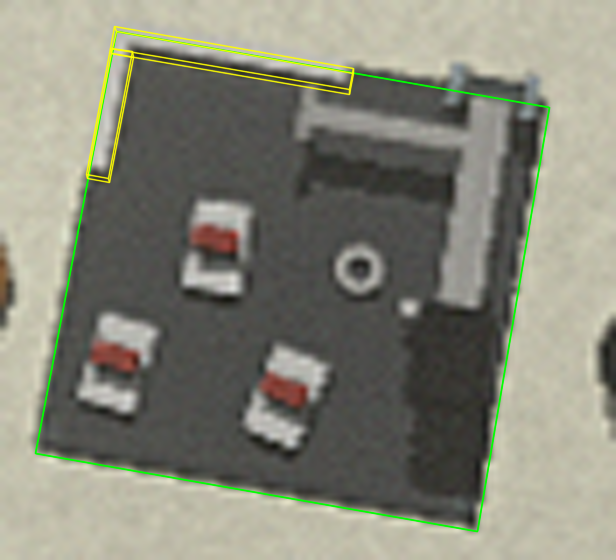

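View pics/ov_s.png

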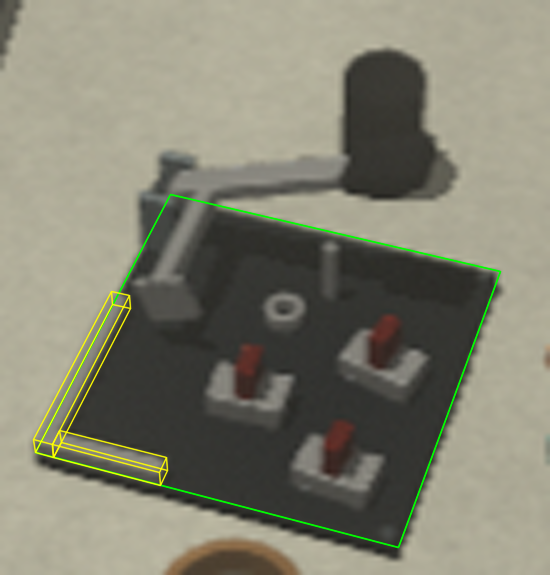

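```bash
cat >> bed.py <<'E'
def soft(n,p,shape,u0,v0,s,parts):
    m=np.zeros((shape[0],shape[1]),np.uint8)
    for v in parts:
        q=(proj(n,T(p,v))-[u0,v0]+.5)*s-.5
        cv2.fillConvexPoly(m,cv2.convexHull(q.round().astype(np.int32)),255)
    return m
DIE=[box(-24,24,-15,15,0,18)[0],box(-6,6,-12,12,18,44)[0]]
from scipy.optimize import minimize
def fitdie(n,im,guess,s=8,half=16):
    c=proj(n,T(guess,[[0,0,.02]]))[0].round().astype(int); u0,v0=c-half
    crop=im[v0:v0+2*half,u0:u0+2*half].astype(np.float32)
    big=cv2.resize(crop,None,fx=s,fy=s,interpolation=cv2.INTER_CUBIC)
    r,g,b=big[...,0],big[...,1],big[...,2]
    m=((g>110)|((r>85)&(r>g*1.5)|((r>45)&(r>g*1.7)))).astype(np.uint8)*255
    m=cv2.morphologyEx(m,cv2.MORPH_CLOSE,np.ones((45,45),np.uint8))
    nl,lab,st,ce=cv2.connectedComponentsWithStats(m); k=1+np.argmin([abs(x-np.array([half*s]*2)).sum()-0.05*a[4] for x,a in zip(ce[1:],st[1:])])
    m=(lab==k).astype(np.uint8)*255
    def cost(p):
        w=soft(n,p,m.shape,u0,v0,s,DIE); return np.count_nonzero(w!=m)/np.count_nonzero(m)
    best=None
    for dy in (-20,-10,0,10,20):
        p0=np.array(guess)+[0,0,np.radians(dy)]
        o=minimize(cost,p0,method='Nelder-Mead',options=dict(initial_simplex=[p0,p0+[.008,0,0],p0+[0,.008,0],p0+[0,0,.15]],xatol=1e-4,fatol=1e-4))
        if best is None or o.fun<best.fun:best=o
    return best,m
E
python3 - <<'E'
from bed import *
bp=np.load('bed.npy')
L=[(213,238),(115,355),(284,388)]; S=[(249,372),(340,448),(386,342)]
im={n:cv2.imread(f'pics/{n}1_raw.png')[:,:,::-1] for n in('top','side')}
bpn={'top':[.66975,.08665,-.19539],'side':[.66669,.08845,-.2033]}
for n,pts,u0,v0,s in (('top',L,212,150,7),('side',S,195,140,5)):
    its=[]
    for i,(a,b) in enumerate(pts):
        w=ray(n,(a+.5)/s-.5+u0,(b+.5)/s-.5+v0,.012+.031); g=[w[0],w[1],-.2]
        o,m=fitdie(n,im[n],g)
        p=o.x; q=np.array(bpn[n]); c,sn=np.cos(q[2]),np.sin(q[2]); d=p[:2]-q[:2]
        print(n,i,'tab',w.round(4),'fit',p[:2].round(4),'yaw',np.degrees(p[2]).round(1),'cost',round(o.fun,3),'bed',(c*d[0]+sn*d[1]).round(4),(-sn*d[0]+c*d[1]).round(4),'rel',np.degrees(p[2]-q[2]).round(1))
        for bb in ((-24,24,-15,15,0,18),(-6,6,-12,12,18,44)): v,e=box(*bb); its.append((T(p,v),e,(0,255,0)))
    if n=='top':overlay(n,n+'1_raw.png',its,220,170,45,50,12,'d_t.png')
    else: overlay(n,n+'1_raw.png',its,230,195,60,50,12,'d_s.png')
E
```

```text
top 0 tab [0.5623 0.0455 0.043 ] fit [0.5619 0.0438] yaw -9.1 cost 0.084 bed -0.0975 -0.0629 rel 2.0
top 1 tab [0.5016 0.0977 0.043 ] fit [0.5026 0.1034] yaw -18.3 cost 0.748 bed -0.1672 -0.0161 rel -7.1
top 2 tab [0.4822 0.01   0.043 ] fit [0.4809 0.0093] yaw -23.5 cost 0.089 bed -0.1702 -0.1125 rel -12.3Traceback (most recent call last):
  File "<stdin>", line 10, in <module>
  File "bed.py", line 43, in fitdie
    o=minimize(cost,p0,method='Nelder-Mead',options=dict(initial_simplex=[p0,p0+[.008,0,0],p0+[0,.008,0],p0+[0,0,.15]],xatol=1e-4,fatol=1e-4))
    res = _minimize_neldermead(fun, x0, args, callback, bounds=bounds,
                               **options)
    fsim[k] = func(sim[k])
              ~~~~^^^^^^^^
    fx = function(np.copy(x), *(wrapper_args + args))
  File "bed.py", line 39, in cost
    w=soft(n,p,m.shape,u0,v0,s,DIE); return np.count_nonzero(w!=m)/np.count_nonzero(m)
  File "bed.py", line 24, in soft
    q=(proj(n,T(p,v))-[u0,v0]+.5)*s-.5
       ~~~~^^^^^^^^^^
  File "h.py", line 10, in proj
    m,r,o=cam(n); c=(np.atleast_2d(p)-o)@r
          ~~~^^^
  File "h.py", line 5, in cam
    m=ctrl.camera_model(n)
ValueError: time passes only in moves, steps and waits
```

View pics/d_t.png

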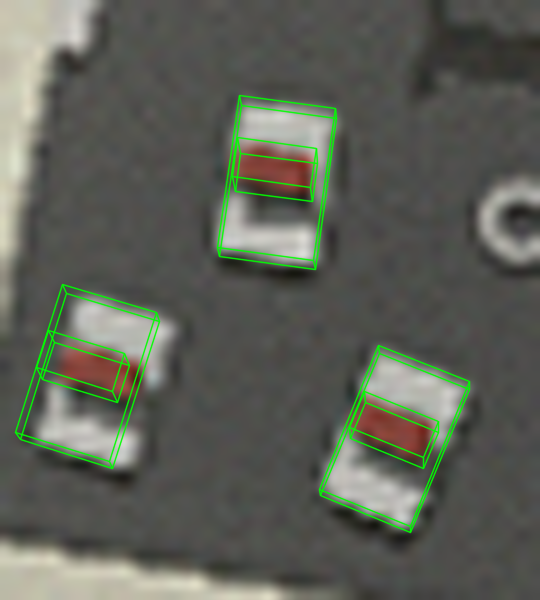

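```bash
sed -i 's/^def cam(n):/import functools\n@functools.cache\ndef cam(n):/' h.py
sed -i 's/half=16/half=12/; s/np.ones((45,45)/np.ones((21,21)/' bed.py
cat > fit.py <<'E'
from bed import *
def run(L,S,tag,pics):
    bpn={'top':[.66975,.08665,-.19539],'side':[.66669,.08845,-.2033]}
    im={n:cv2.imread(f'pics/{n}{pics}_raw.png')[:,:,::-1] for n in('top','side')}
    for n,pts,u0,v0,s in (('top',L,212,150,7),('side',S,195,140,5)):
        its=[]
        for i,(a,b) in enumerate(pts):
            w=ray(n,(a+.5)/s-.5+u0,(b+.5)/s-.5+v0,.012+.031); g=[w[0],w[1],-.2]
            o,m=fitdie(n,im[n],g)
            p=o.x; q=np.array(bpn[n]); c,sn=np.cos(q[2]),np.sin(q[2]); d=p[:2]-q[:2]
            print(n,i,'fit',p[:2].round(4),'yaw',np.degrees(p[2]).round(1),'cost',round(o.fun,3),'bed',(c*d[0]+sn*d[1]).round(4),(-sn*d[0]+c*d[1]).round(4),'rel',np.degrees(p[2]-q[2]).round(1))
            for bb in ((-24,24,-15,15,0,18),(-6,6,-12,12,18,44)): v,e=box(*bb); its.append((T(p,v),e,(0,255,0)))
        if n=='top':overlay(n,n+pics+'_raw.png',its,212,150,88,80,7,f'd_t{tag}.png')
        else: overlay(n,n+pics+'_raw.png',its,195,140,110,115,5,f'd_s{tag}.png')
E
python3 - <<'E'
from fit import *
run([(213,238),(115,355),(284,388)],[(249,372),(340,448),(386,342)],'a','1')
im=np.hstack([cv2.imread('pics/d_ta.png')[150:480],cv2.imread('pics/d_sa.png')[220:550,195:]])
cv2.imwrite('pics/dd.png',cv2.resize(im,(800,int(330*800/im.shape[1]))))
E
```

```text
top 0 fit [0.5625 0.0437] yaw -11.3 cost 0.095 bed -0.0968 -0.063 rel -0.1
top 1 fit [0.5008 0.0978] yaw -18.7 cost 0.121 bed -0.1679 -0.0218 rel -7.5
top 2 fit [0.4808 0.0094] yaw -23.9 cost 0.108 bed -0.1704 -0.1124 rel -12.7
side 0 fit [0.5571 0.0336] yaw 8.3 cost 1.388 bed -0.0962 -0.0758 rel 19.9
side 1 fit [0.4957 0.0887] yaw 1.8 cost 1.441 bed -0.1675 -0.0343 rel 13.4
side 2 fit [ 0.5478 -0.0726] yaw 17.8 cost 1.0 bed -0.0839 -0.1817 rel 29.4
```

View pics/dd.png

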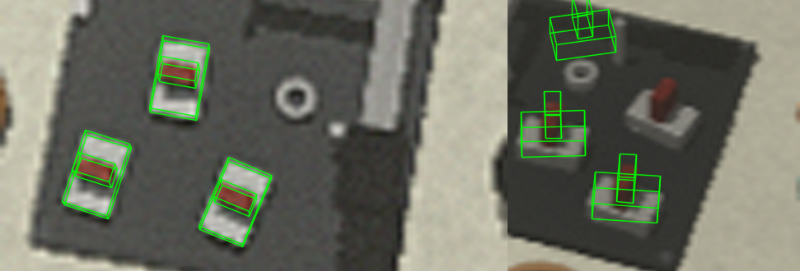

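```bash
python3 - <<'E'
import cv2;im=cv2.imread('pics/side1_raw.png')
for u in(243,244,246):print([tuple(int(q) for q in im[v,u]) for v in range(208,228)])
E
sed -i "s/(g>110)/(g>(110 if n=='top' else 72))/" bed.py
python3 - <<'E'
from fit import *
run([],[(249,372),(340,448),(386,342)],'a','1')
E
```

```text
[(48, 51, 56), (53, 59, 87), (46, 51, 80), (44, 49, 86), (40, 48, 92), (41, 47, 94), (39, 44, 79), (38, 42, 62), (36, 40, 59), (36, 42, 59), (37, 42, 59), (46, 50, 73), (120, 127, 129), (82, 86, 87), (70, 76, 76), (71, 75, 76), (57, 61, 61), (49, 52, 52), (51, 52, 53), (49, 52, 52)]
[(45, 50, 60), (48, 58, 103), (43, 49, 94), (40, 47, 92), (41, 48, 93), (40, 46, 93), (40, 47, 93), (36, 41, 65), (38, 44, 61), (37, 42, 60), (37, 42, 60), (38, 43, 68), (117, 123, 125), (78, 84, 85), (69, 74, 75), (69, 74, 75), (61, 65, 65), (51, 54, 54), (48, 51, 51), (49, 50, 50)]
[(49, 53, 53), (43, 49, 85), (39, 45, 85), (39, 45, 82), (38, 43, 71), (37, 42, 56), (35, 39, 51), (37, 42, 52), (46, 50, 59), (53, 58, 62), (55, 60, 65), (61, 67, 70), (117, 125, 127), (100, 107, 108), (75, 81, 81), (71, 77, 77), (67, 72, 73), (49, 53, 52), (50, 52, 52), (48, 52, 51)]
side 0 fit [0.5578 0.0411] yaw -8.5 cost 0.371 bed -0.097 -0.0683 rel 3.2
side 1 fit [0.4972 0.0958] yaw -16.6 cost 0.373 bed -0.1675 -0.027 rel -4.9
side 2 fit [0.4768 0.008 ] yaw -22.5 cost 0.443 bed -0.1698 -0.1171 rel -10.8
```

View pics/d_sa.png

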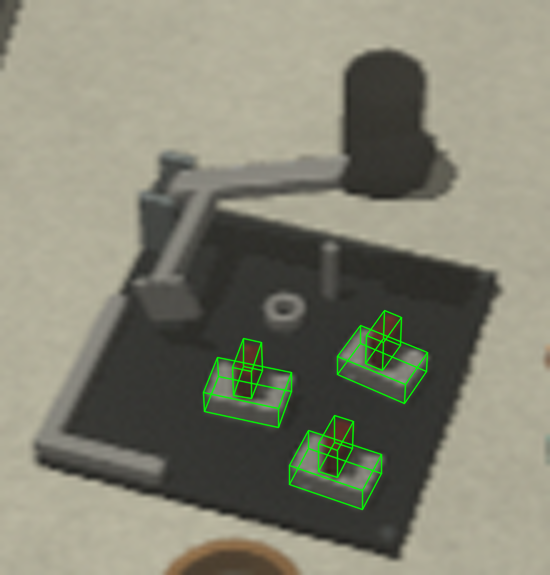

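```bash
cat > go.py <<'E'
import sys
from h import *
def to(x,y,z,yaw):
    o=ctrl.get_obs(); p=o['tool_pos']; r=R.from_euler('xyz',o['orientation'],degrees=True)
    d=r.inv().apply(np.array([x,y,z])-p)*1000
    # desired tool R
    D=R.from_euler('xyz',[-90,0,yaw],degrees=True); t=(r.inv()*D).as_rotvec()
    print('t',o['clock'],'pos',p.round(4),'ori',o['orientation'].round(1),'F',o['force'].round(1),'op',round(o['opening'],4))
    print('shift mm',d.round(1),'rotvec',t.round(3))
BED=np.array([.668,.0874,-.1993])
def bedto(bx,by,z,rel=0):
    c,s=np.cos(BED[2]),np.sin(BED[2]); to(BED[0]+c*bx/1e3-s*by/1e3,BED[1]+s*bx/1e3+c*by/1e3,z,np.degrees(BED[2])+180+rel)
def here():
    o=ctrl.get_obs(); p=o['tool_pos'];d=p[:2]-BED[:2];c,s=np.cos(BED[2]),np.sin(BED[2]);print('t',o['clock'],'bed',(c*d[0]+s*d[1]).round(4),(-s*d[0]+c*d[1]).round(4),'z',p[2].round(4),'F',o['force'].round(1),'ori',o['orientation'].round(1),'op',o['opening'].round(4))
E
python3 -c "
from go import *
to(.560,.0425,.2,170)"
```

```text
t 0.5 pos [ 0.2421 -0.6301  0.2265] ori [-90.  -0. 111.] F [ 0.4 -0.5 -0.4] op 0.0874
shift mm [ 513.8   26.6 -538. ] rotvec [ 0.    -1.029  0.   ]
```

```bash
python3 -m crank '[[[-1,43,2,-45,-0.086],[-1,86,4,-90,-0.17],[-1,128,7,-134,-0.26],[-1,171,9,-179,-0.34],[-1,214,11,-224,-0.43],[-1,257,13,-269,-0.51],[-1,300,16,-314,-0.6],[-1,342,18,-359,-0.69],[-1,385,20,-403,-0.77],[-1,428,22,-448,-0.86],[-1,471,24,-493,-0.94],[-0.2,514,26,-538,-1.03]]]'; python3 -m crank '[[[-0.2,0,0,0,0],[-0.2,0,0,0,0]]]'; python3 -c "
from go import *
to(.560,.0425,.1,170)
import cv2
for n in('top','side'):
    im=ctrl.snapshot(n);cv2.imwrite(f'pics/{n}2.png',cv2.resize(im[100:290,150:400,::-1],None,fx=1.6*2,fy=1.6*2,interpolation=cv2.INTER_CUBIC))"
```

```text
clock: 2.0
tool_pos: [0.5606, 0.0448, 0.201]
orientation: [-90.0, 0.1, 170.2]
force: [1.6, -1.4, 0.3]
opening: 0.0823
clock: 2.25
tool_pos: [0.5597, 0.0429, 0.2003]
orientation: [-90.0, -0.0, 170.1]
force: [0.4, 0.4, -0.2]
opening: 0.0634
t 2.25 pos [0.5597 0.0429 0.2003] ori [-90.   -0.  170.1] F [ 0.4  0.4 -0.2] op 0.0634
shift mm [ -0.5 100.3   0.3] rotvec [-0.     0.001  0.001]
```

View pics/side2.png

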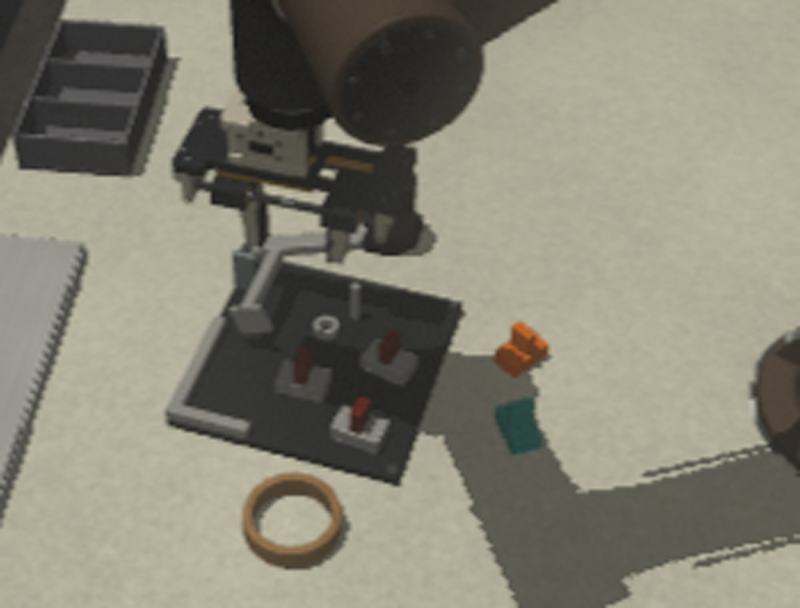

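View pics/top2.png

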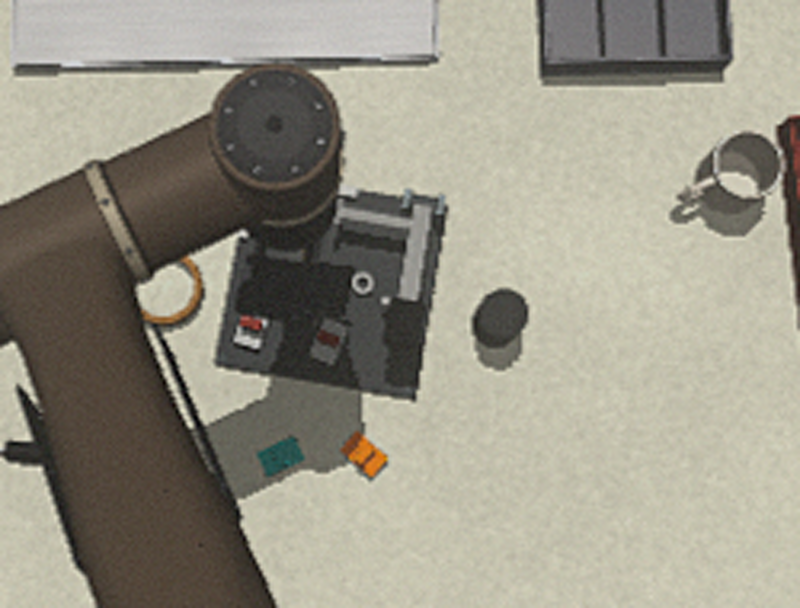

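The gripper is above the middle die, with its long body along bed x. I'll check where the fingertips project in the side view before descending.

```bash
python3 -c "
from go import *
o=ctrl.get_obs();r=R.from_euler('xyz',o['orientation'],degrees=True).as_matrix();p=o['tool_pos']
for s in(-.045,-.032,0,.032,.045):print(s,((proj('side',p+s*r[:,0])-[150,100])*3.2).round(0),((proj('side',p+s*r[:,0]-.05*r[:,1])-[150,100])*3.2).round(0))
im=ctrl.snapshot('side');cv2.imwrite('pics/z.png',cv2.resize(im[130:190,200:300,::-1],None,fx=8,fy=8,interpolation=cv2.INTER_CUBIC))"
```

```text
-0.045 [[247. 236.]] [[245. 194.]]
-0.032 [[261. 239.]] [[259. 197.]]
0 [[296. 246.]] [[294. 205.]]
0.032 [[330. 253.]] [[330. 212.]]
0.045 [[344. 256.]] [[344. 215.]]
```

View pics/z.png

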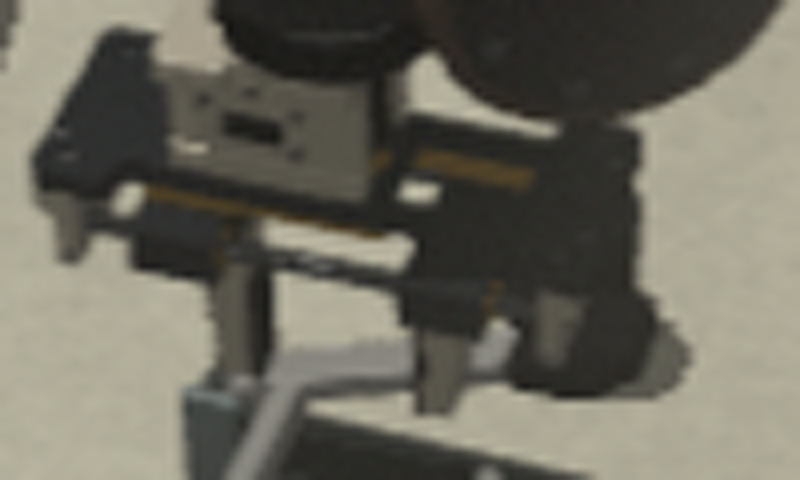

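```bash
python3 -m crank '[[[-0.2,0,35,0,0],[-0.2,0,70,0,0],[-0.2,0,105,0,0],[-0.2,0,135,0,0],[-0.2,0,155,0,0],[-0.2,0,165,0,0],[-0.2,0,165,0,0]]]'; python3 -c "
from go import *
here()
im=ctrl.snapshot('side');cv2.imwrite('pics/z2.png',cv2.resize(im[150:250,180:300,::-1],None,fx=6,fy=6,interpolation=cv2.INTER_CUBIC))"
```

```text
clock: 3.28
tool_pos: [0.5598, 0.042, 0.0355]
orientation: [-90.0, -0.0, 170.0]
force: [-0.5, -0.8, 0.5]
opening: 0.0526Traceback (most recent call last):
  File "<string>", line 3, in <module>
    here()
    ~~~~^^
  File "go.py", line 14, in here
    o=ctrl.get_obs(); p=o['tool_pos'];d=p[:2]-BED[:2];c,s=np.cos(BED[2]),np.sin(BED[2]);print('t',o['clock'],'bed',(c*d[0]+s*d[1]).round(4),(-s*d[0]+c*d[1]).round(4),'z',p[2].round(4),'F',o['force'].round(1),'ori',o['orientation'].round(1),'op',o['opening'].round(4))
                                                                                                                                                                                                                                                     ^^^^^^^^^^^^^^^^^^
AttributeError: 'float' object has no attribute 'round'
```

```bash
sed -i "s/o\['opening'\].round(4))$/round(o['opening'],4))/" go.py; python3 -c "
from go import *
here()
im=ctrl.snapshot('side');cv2.imwrite('pics/z2.png',cv2.resize(im[150:250,180:300,::-1],None,fx=6,fy=6,interpolation=cv2.INTER_CUBIC))"
```

```text
t 3.275 bed -0.0971 -0.0659 z 0.0355 F [-0.5 -0.8  0.5] ori [-90.  -0. 170.] op 0.0526
```

View pics/z2.png

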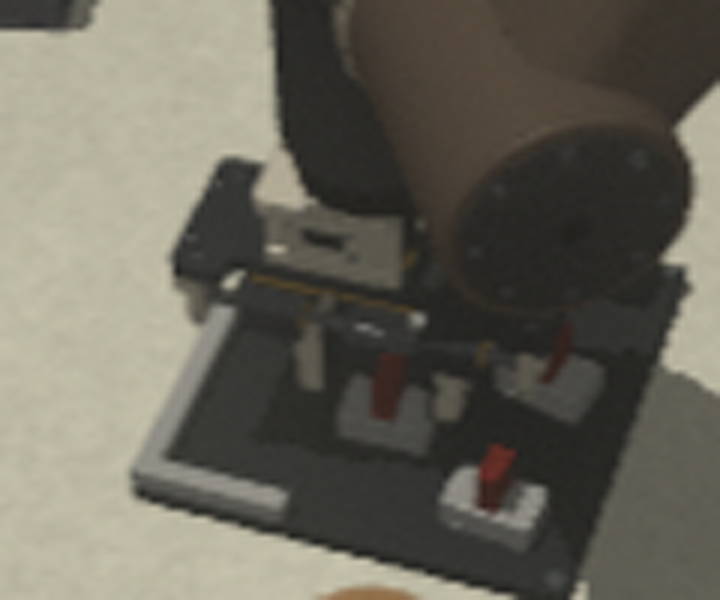

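The fingers straddle the tab (at 312 and 447, tab at 388). I'll lower 2 mm and close.

```bash
python3 -m crank '[[[-0.2,0,2,0,0],[1,0,2,0,0],[1,0,2,0,0],[1,0,2,0,0],[1,0,2,0,0],[1,0,2,0,0],[1,0,2,0,0],[1,0,2,0,0],[1,0,2,0,0]]]'; python3 -c "
from go import *
here()
bedto(-60,-40,.0335);bedto(-40,-22,.0335)"
```

```text
clock: 4.45
tool_pos: [0.5598, 0.0426, 0.0335]
orientation: [-90.0, -0.0, 170.0]
force: [-1.4, 1.0, 1.6]
opening: 0.0116
t 4.45 bed -0.0972 -0.0653 z 0.0335 F [-1.4  1.   1.6] ori [-90.  -0. 170.] op 0.0116
t 4.45 pos [0.5598 0.0426 0.0335] ori [-90.  -0. 170.] F [-1.4  1.   1.6] op 0.0116
shift mm [-37.9   0.  -24.4] rotvec [-0.     0.025  0.   ]
t 4.45 pos [0.5598 0.0426 0.0335] ori [-90.  -0. 170.] F [-1.4  1.   1.6] op 0.0116
shift mm [-58.3   0.  -41.9] rotvec [-0.     0.025  0.   ]
```

```bash
python3 -m crank '[[[1,-6,0,-4,0.003],[1,-12,0,-8,0.006],[1,-18,0,-12,0.01],[1,-24,0,-16,0.014],[1,-30,0,-21,0.017],[1,-36,0,-25,0.02],[1,-42,0,-30,0.024],[1,-48,0,-34,0.025],[1,-53,0,-38,0.025],[1,-58,0,-42,0.025],[1,-58,0,-42,0.025]]]'; python3 -c "
from go import *
here()"
```

```text
clock: 5.82
tool_pos: [0.6253, 0.0745, 0.0336]
orientation: [-90.0, 0.1, 168.6]
force: [1.1, 0.4, -0.8]
opening: 0.0117
t 5.825 bed -0.0393 -0.0211 z 0.0336 F [ 1.1  0.4 -0.8] ori [-9.000e+01  1.000e-01  1.686e+02] op 0.0117
```

```bash
python3 -m crank '[[[1,-2,0,0,0],[1,-4,0,0,0],[1,-6,0,0,0],[1,-8,0,0,0],[1,-9,0,0,0],[1,-10,0,0,0],[1,-11,0,0,0],[1,-12,0,0,0],[1,-13,0,0,0]]]'; python3 -c "
from go import *
here()"
```

```text
clock: 6.95
tool_pos: [0.6372, 0.0714, 0.0336]
orientation: [-90.0, 0.0, 168.6]
force: [-1.4, -0.2, 0.5]
opening: 0.0117
t 6.95 bed -0.0271 -0.0217 z 0.0336 F [-1.4 -0.2  0.5] ori [-90.    0.  168.6] op 0.0117
```

```bash
python3 -m crank '[[[1,-1,0,0,0],[1,-2,0,0,0],[1,-3,0,0,0]]]'; python3 -m crank '[[[1,-1,0,0,0]]]';python3 -m crank '[[[1,-1,0,0,0]]]'
```

```text
clock: 7.32
tool_pos: [0.6401, 0.0708, 0.0336]
orientation: [-90.0, 0.0, 168.6]
force: [-1.1, 0.5, -0.0]
opening: 0.0117
clock: 7.45
tool_pos: [0.641, 0.0706, 0.0336]
orientation: [-90.0, 0.0, 168.6]
force: [-0.4, 0.8, 0.6]
opening: 0.0116
clock: 7.58
tool_pos: [0.6412, 0.0705, 0.0336]
orientation: [-90.0, -0.1, 168.6]
force: [-6.2, 2.6, 5.6]
opening: 0.0119
```

```bash
python3 -m crank '[[[1,-0.5,0,0,0]]]';python3 -m crank '[[[1,0,0,-1,0],[1,0,0,-2,0],[1,0,0,-3,0],[1,0,0,-4,0]]]';python3 -m crank '[[[1,0,0,-1,0]]]';python3 -m crank '[[[1,0,0,-1,0]]]'; python3 -c "
from go import *
here()"
```

```text
clock: 7.7
tool_pos: [0.6413, 0.0705, 0.0336]
orientation: [-90.0, -0.1, 168.6]
force: [-7.5, 2.8, 5.5]
opening: 0.0121
clock: 8.2
tool_pos: [0.6416, 0.0726, 0.0336]
orientation: [-89.8, -0.2, 168.6]
force: [-5.2, -5.1, 5.5]
opening: 0.0117
clock: 8.32
tool_pos: [0.6418, 0.0736, 0.0336]
orientation: [-89.8, -0.2, 168.6]
force: [-5.8, -5.4, 5.1]
opening: 0.0117
clock: 8.45
tool_pos: [0.642, 0.0745, 0.0336]
orientation: [-89.8, -0.2, 168.6]
force: [-5.7, -4.8, 5.2]
opening: 0.012
t 8.45 bed -0.0229 -0.0178 z 0.0336 F [-5.7 -4.8  5.2] ori [-89.8  -0.2 168.6] op 0.012
```

```bash
python3 -m crank '[[[1,0,0,-1,0],[1,0,0,-2,0]]]';python3 -m crank '[[[1,0,0,-1,0]]]';python3 -m crank '[[[1,0,0,-1,0]]]'; python3 -m crank '[[[1,0,0,-1,0]]]'; python3 -c "
from go import *
here()"
```

```text
clock: 8.7
tool_pos: [0.6424, 0.0765, 0.0336]
orientation: [-89.8, -0.2, 168.6]
force: [-5.8, -4.7, 5.7]
opening: 0.0117
clock: 8.82
tool_pos: [0.6426, 0.0774, 0.0336]
orientation: [-89.8, -0.2, 168.6]
force: [-5.8, -4.8, 5.5]
opening: 0.012
clock: 8.95
tool_pos: [0.6428, 0.0784, 0.0336]
orientation: [-89.8, -0.2, 168.6]
force: [-6.0, -6.8, 6.9]
opening: 0.0118
clock: 9.07
tool_pos: [0.6428, 0.0786, 0.0336]
orientation: [-89.8, -0.2, 168.6]
force: [-5.4, -10.9, 5.6]
opening: 0.0116
t 9.075 bed -0.023 -0.0136 z 0.0336 F [ -5.4 -10.9   5.6] ori [-89.8  -0.2 168.6] op 0.0116
```

```bash
python3 -m crank '[[[0.3,0,0,0,0],[0.3,0,0,0,0],[0.3,0,0,0,0],[0.3,0,0,0,0],[0.2,0,-10,0,0],[0,0,-30,0,0],[0,0,-60,0,0],[-0.1,0,-60,0,0]]]'; python3 -c "
from go import *
here()
to(.4985,.0965,.094,162.8)"
```

```text
clock: 10.07
tool_pos: [0.6466, 0.0818, 0.0971]
orientation: [-90.2, 0.3, 168.6]
force: [0.3, -0.1, 0.3]
opening: 0.0468
t 10.075 bed -0.0199 -0.0097 z 0.0971 F [ 0.3 -0.1  0.3] ori [-90.2   0.3 168.6] op 0.0468
t 10.075 pos [0.6466 0.0818 0.0971] ori [-90.2   0.3 168.6] F [ 0.3 -0.1  0.3] op 0.0468
shift mm [148.1   2.4  14.8] rotvec [ 0.003  0.102 -0.005]
```

```bash
python3 -m crank '[[[-0.1,30,0,3,0.02],[-0.1,65,0,6,0.05],[-0.1,100,1,10,0.07],[-0.1,130,2,13,0.09],[-0.1,148,2,15,0.102],[-0.1,148,2,15,0.102],[-0.1,148,2,15,0.102]]]'; python3 -c "
from go import *
to(.4985,.0965,.034,162.8)
crop('top',212,150,88,80,7,'3'); crop('side',195,140,110,115,5,'3')"
```

```text
clock: 10.95
tool_pos: [0.4976, 0.096, 0.0918]
orientation: [-90.0, 0.0, 162.8]
force: [0.2, 0.3, -0.2]
opening: 0.0483
t 10.95 pos [0.4976 0.096  0.0918] ori [-90.    0.  162.8] F [ 0.2  0.3 -0.2] op 0.0483
shift mm [-0.7 57.8 -0.7] rotvec [ 0.    -0.    -0.001]
```

View pics/top3.png

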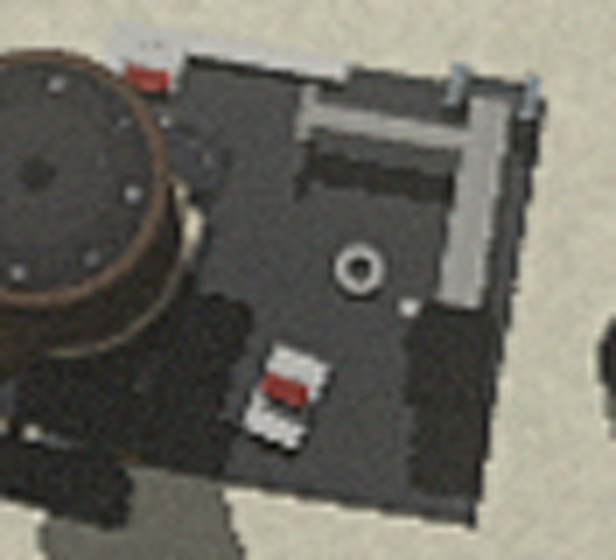

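View pics/side3.png

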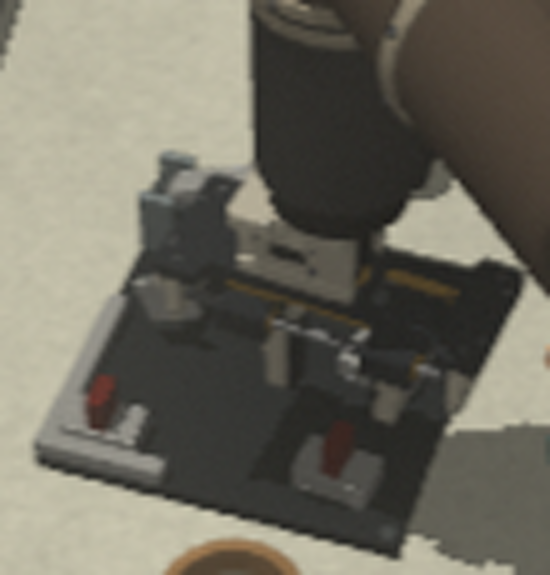

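Die 0 stands square in the corner: its tab is at (100,402) in the side crop and (147,79) in the top crop. Next I descend on die 1 and grip it.

```bash
python3 -m crank '[[[-0.1,0,20,-1,0],[-0.1,0,40,-1,0],[-0.1,0,53,-1,0],[-0.1,0,58,-1,0],[-0.1,0,58,-1,0],[1,0,58,-1,0],[1,0,58,-1,0],[1,0,58,-1,0],[1,0,58,-1,0],[1,0,58,-1,0],[1,0,58,-1,0]]]'; python3 -c "
from go import *
here()
bedto(-130,-52,.0335);bedto(-35,-52,.0335)"
```

```text
clock: 12.42
tool_pos: [0.4969, 0.0967, 0.0337]
orientation: [-90.0, 0.0, 162.8]
force: [-1.9, 1.1, 3.4]
opening: 0.0121
t 12.425 bed -0.1695 -0.0248 z 0.0337 F [-1.9  1.1  3.4] ori [-90.    0.  162.8] op 0.0121
t 12.425 pos [0.4969 0.0967 0.0337] ori [-90.    0.  162.8] F [-1.9  1.1  3.4] op 0.0121
shift mm [-42.1   0.2  23.1] rotvec [ 0.    -0.102 -0.   ]
t 12.425 pos [0.4969 0.0967 0.0337] ori [-90.    0.  162.8] F [-1.9  1.1  3.4] op 0.0121
shift mm [-136.6    0.2   13.4] rotvec [ 0.    -0.102 -0.   ]
```

```bash
python3 -m crank '[[[1,-10,0,6,-0.03],[1,-20,0,12,-0.06],[1,-31,0,18,-0.09],[1,-42,0,23,-0.102],[1,-56,0,22,-0.102],[1,-70,0,20,-0.102],[1,-84,0,19,-0.102],[1,-98,0,17,-0.102],[1,-112,0,16,-0.102],[1,-125,0,14,-0.102],[1,-136,0,13,-0.102],[1,-136,0,13,-0.102]]]'; python3 -c "
from go import *
here()"
```

```text
clock: 13.92
tool_pos: [0.6241, 0.0432, 0.0337]
orientation: [-90.0, 0.0, 168.6]
force: [1.3, -3.1, 2.8]
opening: 0.0115
t 13.925 bed -0.0343 -0.052 z 0.0337 F [ 1.3 -3.1  2.8] ori [-90.    0.  168.6] op 0.0115
```

```bash
python3 -m crank '[[[1,-3,0,0,0],[1,-6,0,0,0],[1,-8,0,0,0],[1,-10,0,0,0],[1,-12,0,0,0],[1,-13,0,0,0],[1,-14,0,0,0],[1,-14,0,-2,0],[1,-14,0,-4,0]]]'; python3 -c "
from go import *
here()"
```

```text
clock: 15.05
tool_pos: [0.6357, 0.043, 0.0338]
orientation: [-89.8, -0.2, 168.6]
force: [-6.5, -7.8, 10.0]
opening: 0.0119
t 15.05 bed -0.0229 -0.0499 z 0.0338 F [-6.5 -7.8 10. ] ori [-89.8  -0.2 168.6] op 0.0119
```

```bash
for i in 1 2 3; do python3 -m crank '[[[1,0,0,-1,0]]]'; python3 -c "
from go import *
here()"; done
```

```text
clock: 15.18
tool_pos: [0.6359, 0.0439, 0.0338]
orientation: [-89.8, -0.2, 168.6]
force: [-6.1, -6.6, 10.7]
opening: 0.0112
t 15.175 bed -0.0229 -0.049 z 0.0338 F [-6.1 -6.6 10.7] ori [-89.8  -0.2 168.6] op 0.0112
clock: 15.3
tool_pos: [0.6361, 0.0448, 0.0338]
orientation: [-89.8, -0.2, 168.6]
force: [-6.8, -6.4, 10.4]
opening: 0.012
t 15.3 bed -0.0229 -0.0481 z 0.0338 F [-6.8 -6.4 10.4] ori [-89.8  -0.2 168.6] op 0.012
clock: 15.42
tool_pos: [0.6362, 0.0458, 0.0338]
orientation: [-89.8, -0.2, 168.6]
force: [-6.4, -6.4, 10.2]
opening: 0.0117
t 15.425 bed -0.0229 -0.0471 z 0.0338 F [-6.4 -6.4 10.2] ori [-89.8  -0.2 168.6] op 0.0117
```

```bash
for i in 1 2 3 4 5; do python3 -m crank '[[[1,0,0,-1,0]]]' | grep force; python3 -c "
from go import *
here()"; done
```

```text
force: [-5.5, -6.6, 10.7]
t 15.55 bed -0.0229 -0.0461 z 0.0338 F [-5.5 -6.6 10.7] ori [-89.8  -0.2 168.6] op 0.0116
force: [-5.2, -6.3, 11.2]
t 15.675 bed -0.0229 -0.0451 z 0.0338 F [-5.2 -6.3 11.2] ori [-89.8  -0.2 168.6] op 0.0116
force: [-6.6, -7.4, 11.3]
t 15.8 bed -0.0229 -0.0441 z 0.0338 F [-6.6 -7.4 11.3] ori [-89.8  -0.2 168.6] op 0.0118
force: [-5.0, -12.2, 11.2]
t 15.925 bed -0.0229 -0.0437 z 0.0338 F [ -5.  -12.2  11.2] ori [-89.8  -0.2 168.6] op 0.0116
force: [-4.3, -16.0, 11.0]
t 16.05 bed -0.0229 -0.0436 z 0.0338 F [ -4.3 -16.   11. ] ori [-89.7  -0.2 168.6] op 0.012
```

```bash
python3 -m crank '[[[0.3,0,0,0,0],[0.3,0,0,0,0],[0.3,0,0,0,0],[0.3,0,0,0,0],[0.2,0,-10,0,0],[0,0,-30,0,0],[0,0,-60,0,0],[-0.1,0,-60,0,0]]]'; python3 -c "
from go import *
here()
to(.4785,.0087,.094,158.5)"
```

```text
clock: 17.05
tool_pos: [0.641, 0.0535, 0.0971]
orientation: [-90.1, 0.3, 168.6]
force: [-0.2, -0.0, 0.5]
opening: 0.0468
t 17.05 bed -0.0198 -0.0386 z 0.0971 F [-0.2 -0.   0.5] ori [-90.1   0.3 168.6] op 0.0468
t 17.05 pos [0.641  0.0535 0.0971] ori [-90.1   0.3 168.6] F [-0.2 -0.   0.5] op 0.0468
shift mm [150.5   2.1  75.9] rotvec [ 0.003  0.177 -0.005]
```

```bash
python3 -m crank '[[[-0.1,30,0,15,0.03],[-0.1,65,0,32,0.07],[-0.1,100,1,50,0.12],[-0.1,130,2,65,0.15],[-0.1,150,2,76,0.177],[-0.1,150,2,76,0.177],[-0.1,150,2,76,0.177]]]'; python3 -c "
from go import *
to(.4785,.0087,.034,158.5)
crop('top',212,150,88,80,7,'4'); crop('side',195,140,110,115,5,'4')"
```

```text
clock: 17.92
tool_pos: [0.4776, 0.0083, 0.0919]
orientation: [-90.0, 0.0, 158.5]
force: [0.0, -0.2, -0.6]
opening: 0.0484
t 17.925 pos [0.4776 0.0083 0.0919] ori [-90.    0.  158.5] F [ 0.  -0.2 -0.6] op 0.0484
shift mm [-0.6 57.9 -0.7] rotvec [ 0.001 -0.    -0.001]
```

View pics/top4.png

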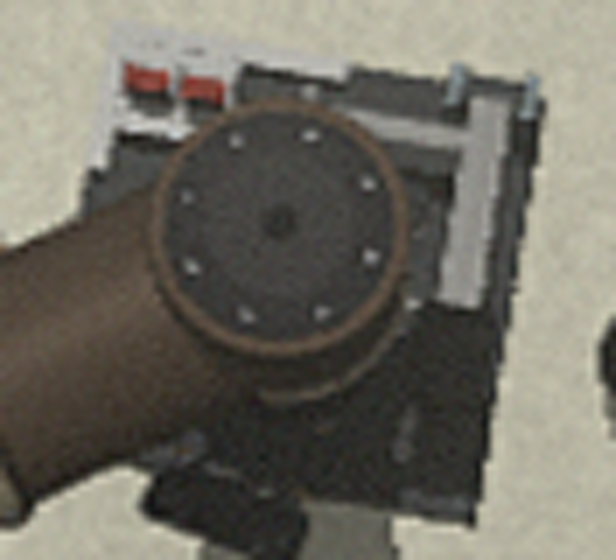

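View pics/side4.png

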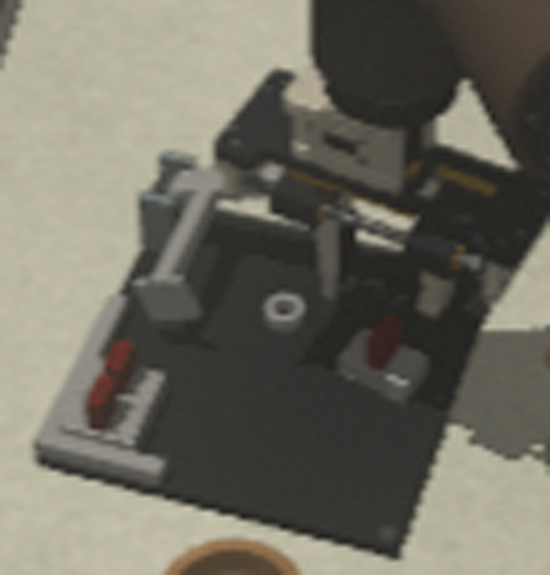

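```bash
python3 -m crank '[[[-0.1,0,15,-1,-0.08],[-0.1,0,30,-1,-0.08],[-0.1,0,45,-1,-0.08],[-0.1,0,54,-1,-0.08],[-0.1,0,58,-1,-0.08],[-0.1,0,58,-1,-0.08],[1,0,58,-1,-0.08],[1,0,58,-1,-0.08],[1,0,58,-1,-0.08],[1,0,58,-1,-0.08],[1,0,58,-1,-0.08],[1,0,58,-1,-0.08]]]'; python3 -c "
from go import *
here()
bedto(-150,-84,.0335);bedto(-35,-82,.0335)"
```

```text
clock: 19.52
tool_pos: [0.4773, 0.009, 0.0337]
orientation: [-90.0, 0.0, 163.0]
force: [-0.8, 0.3, 2.3]
opening: 0.0119
t 19.525 bed -0.1714 -0.1146 z 0.0337 F [-0.8  0.3  2.3] ori [-90.   0. 163.] op 0.0119
t 19.525 pos [0.4773 0.009  0.0337] ori [-90.   0. 163.] F [-0.8  0.3  2.3] op 0.0119
shift mm [-18.3   0.2 -32.5] rotvec [ 0.    -0.097 -0.   ]
t 19.525 pos [0.4773 0.009  0.0337] ori [-90.   0. 163.] F [-0.8  0.3  2.3] op 0.0119
shift mm [-132.6    0.2  -45.6] rotvec [ 0.    -0.097 -0.   ]
```

```bash
python3 -m crank '[[[1,-5,0,-9,-0.03],[1,-10,0,-18,-0.06],[1,-15,0,-27,-0.09],[1,-20,0,-37,-0.097],[1,-34,0,-39,-0.097],[1,-48,0,-41,-0.097],[1,-62,0,-43,-0.097],[1,-76,0,-44,-0.097],[1,-90,0,-46,-0.097],[1,-104,0,-47,-0.097],[1,-117,0,-48,-0.097],[1,-117,0,-48,-0.097]]]'; python3 -c "
from go import *
here()
im=crop('side',195,140,110,115,5,'5')"
```

```text
clock: 21.02
tool_pos: [0.6045, 0.0206, 0.0337]
orientation: [-90.0, 0.1, 168.6]
force: [1.6, -0.7, 2.2]
opening: 0.0119
t 21.025 bed -0.049 -0.078 z 0.0337 F [ 1.6 -0.7  2.2] ori [-9.000e+01  1.000e-01  1.686e+02] op 0.0119
```

View pics/side5.png

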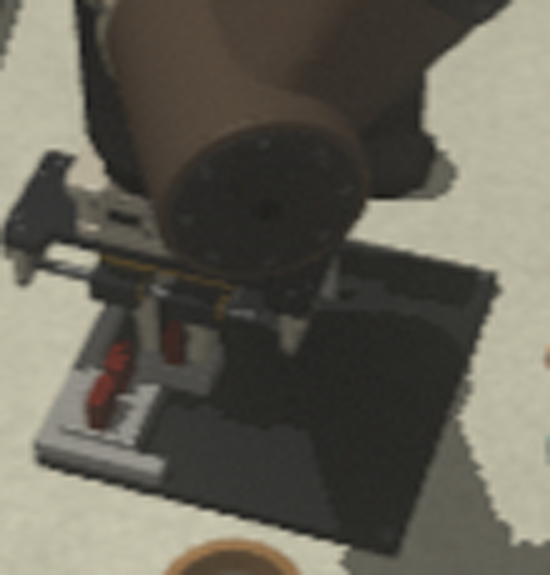

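```bash
python3 -m crank '[[[1,-5,0,0,0],[1,-10,0,0,0],[1,-15,0,0,0],[1,-19,0,0,0],[1,-22,0,0,0],[1,-24,0,0,0],[1,-26,0,0,0],[1,-28,0,0,0],[1,-28.5,0,0,0]]]';  python3 -c "
from go import *
here()"; python3 -m crank '[[[1,0,0,-1,0],[1,0,0,-2,0],[1,0,0,-3,0]]]'; python3 -c "
from go import *
here()"
```

```text
clock: 22.2
tool_pos: [0.6296, 0.0152, 0.0337]
orientation: [-90.0, -0.1, 168.6]
force: [-5.4, 1.6, 7.2]
opening: 0.0117
t 22.2 bed -0.0233 -0.0784 z 0.0337 F [-5.4  1.6  7.2] ori [-9.000e+01 -1.000e-01  1.686e+02] op 0.0117
clock: 22.58
tool_pos: [0.6305, 0.0173, 0.0338]
orientation: [-89.9, -0.1, 168.6]
force: [-2.6, -3.6, 5.9]
opening: 0.0117
t 22.575 bed -0.0228 -0.0761 z 0.0338 F [-2.6 -3.6  5.9] ori [-8.990e+01 -1.000e-01  1.686e+02] op 0.0117
```

```bash
for i in 1 2 3 4 5; do python3 -m crank '[[[1,-0.3,0,-1,0]]]' | grep force; python3 -c "
from go import *
here()"; done
```

```text
force: [-4.5, -4.4, 7.5]
t 22.7 bed -0.0228 -0.0754 z 0.0338 F [-4.5 -4.4  7.5] ori [-8.990e+01 -1.000e-01  1.686e+02] op 0.0119
force: [-5.0, -5.4, 8.6]
t 22.825 bed -0.0228 -0.0748 z 0.0338 F [-5.  -5.4  8.6] ori [-89.9  -0.2 168.6] op 0.0119
force: [-4.8, -6.2, 10.2]
t 22.95 bed -0.0228 -0.0741 z 0.0338 F [-4.8 -6.2 10.2] ori [-89.8  -0.2 168.6] op 0.0119
force: [-6.2, -10.9, 11.1]
t 23.075 bed -0.0228 -0.0737 z 0.0338 F [ -6.2 -10.9  11.1] ori [-89.8  -0.2 168.6] op 0.0115
force: [-7.6, -14.5, 12.1]
t 23.2 bed -0.0228 -0.0735 z 0.0338 F [ -7.6 -14.5  12.1] ori [-89.7  -0.3 168.6] op 0.0114
```

```bash
python3 -m crank '[[[0.3,0,0,0,0],[0.3,0,0,0,0],[0.3,0,0,0,0],[0.3,0,0,0,0],[0.2,0,-10,0,0],[0.2,0,-40,0,0],[0.2,0,-90,0,0],[0.2,40,-140,0,0],[0.2,90,-190,0,0],[0.5,150,-190,0,0],[1,150,-190,0,0],[1,150,-190,0,0]]]'; python3 -c "
from go import *
here()
crop('top',212,150,88,80,7,'6'); crop('side',195,140,110,115,5,'6')"
```

```text
clock: 24.7
tool_pos: [0.4873, 0.0526, 0.2248]
orientation: [-90.1, 0.1, 168.7]
force: [0.4, 0.3, 0.4]
opening: 0.0104
t 24.7 bed -0.1702 -0.0699 z 0.2248 F [0.4 0.3 0.4] ori [-9.010e+01  1.000e-01  1.687e+02] op 0.0104
```

View pics/top6.png

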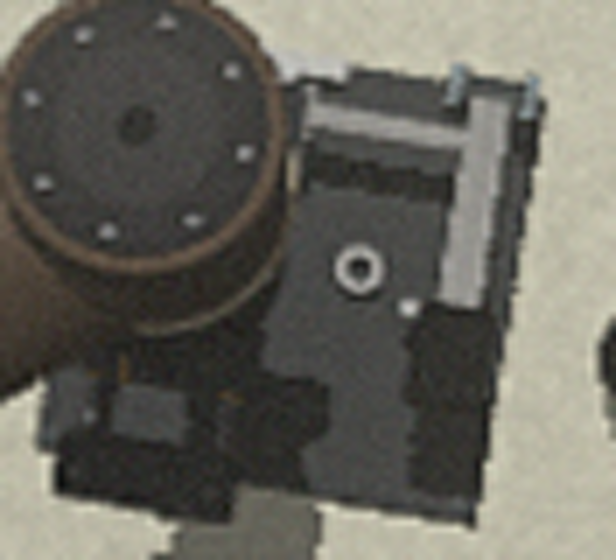

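View pics/side6.png

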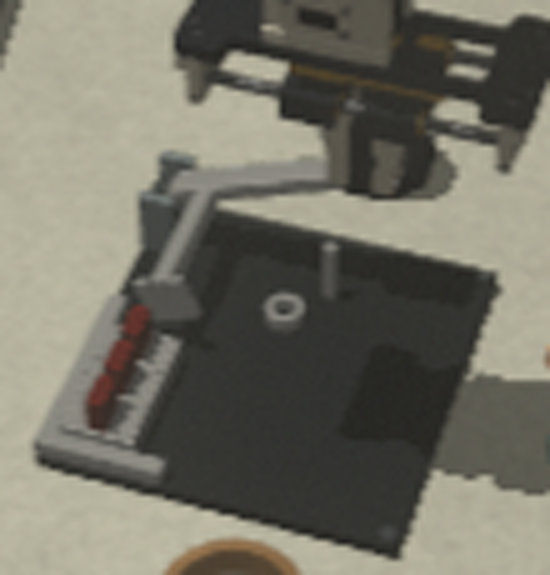

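```bash
python3 - <<'E'
s=open('go.py').read().replace("BED=np.array([.668,.0874,-.1993])","_c,_s=np.cos(-.1993),np.sin(-.1993)\nBED=np.array([.668+_c*.0011-_s*.0014,.0874+_s*.0011+_c*.0014,-.1993])")
open('go.py','w').write(s)
E
cat > lev.py <<'E'
from go import *
from bed import *
def lever(th,hx,b=BED):
    a=.4-th; its=[]
    for bb,c in (((0,137,-11,11,-6,6),(0,255,0)),((137,193,-20,20,-6,12),(0,0,255))):
        v,e=box(*bb)
        w=np.c_[hx-(v[:,0]*np.cos(a)-v[:,2]*np.sin(a)),-.195+v[:,1],.038+v[:,0]*np.sin(a)+v[:,2]*np.cos(a)]
        its.append((T(b,w),e,c))
    v,e=box(0,12,-118,12,0,12);its.append((T(b,v),e,(0,255,255)))
    v,e=box(-220,12,-225,12,0,.01);its.append((T(b,v),e,(0,255,255)))
    for y in(-15,-45,-75):
        v,e=box(-48,0,y-15,y+15,0,18);its.append((T(b,v),e,(255,255,0)))
    return its
E
python3 - <<'E'
from lev import *
print(BED)
for hx in(0,):
    overlay('top','top6_raw.png',lever(0,hx),212,150,88,80,7,'l_t.png');overlay('side','side6_raw.png',lever(0,hx),195,140,110,115,5,'l_s.png')
im=np.hstack([cv2.imread('pics/l_t.png')[:,240:],cv2.imread('pics/l_s.png')[:560,:420]])
cv2.imwrite('pics/l.png',im)
E
```

```text
[ 0.6693554   0.08855451 -0.1993    ]
```

View pics/l.png

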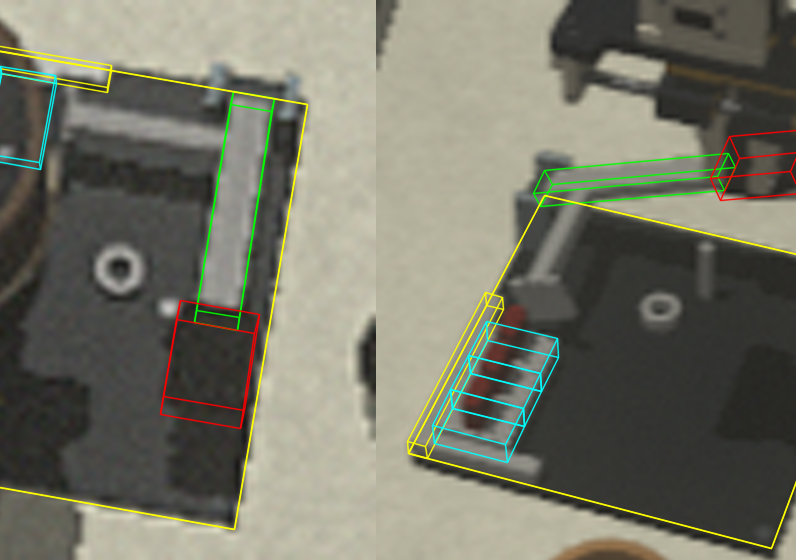

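The wireframe with hinge x = 0 fits the arm and paddle, and the three dies line up with the row model. Next I move above the paddle.

```bash
python3 -c "
from go import *
bedto(-162,-195,.17)"
```

```text
t 24.8 pos [0.4879 0.0524 0.2237] ori [-90.    0.  168.6] F [ 0.5 -0.3 -1.1] op 0.0035
shift mm [ -8.6  53.7 123.6] rotvec [ 0.  0. -0.]
```

```bash
python3 -m crank '[[[1,-2,0,25,0],[1,-4,0,50,0],[1,-6,0,75,0],[1,-8,0,100,0],[1,-9,0,124,0],[1,-9,25,124,0],[1,-9,54,124,0],[1,-9,54,124,0]]]'; python3 -c "
from go import *
here()
crop('top',212,150,88,80,7,'7'); crop('side',195,120,110,115,5,'7')"
```

```text
clock: 25.8
tool_pos: [0.4705, -0.0718, 0.1672]
orientation: [-89.9, -0.3, 168.5]
force: [-0.1, 0.0, 0.6]
opening: 0.0006
t 25.8 bed -0.1632 -0.1965 z 0.1672 F [-0.1  0.   0.6] ori [-89.9  -0.3 168.5] op 0.0006
```

View pics/side7.png

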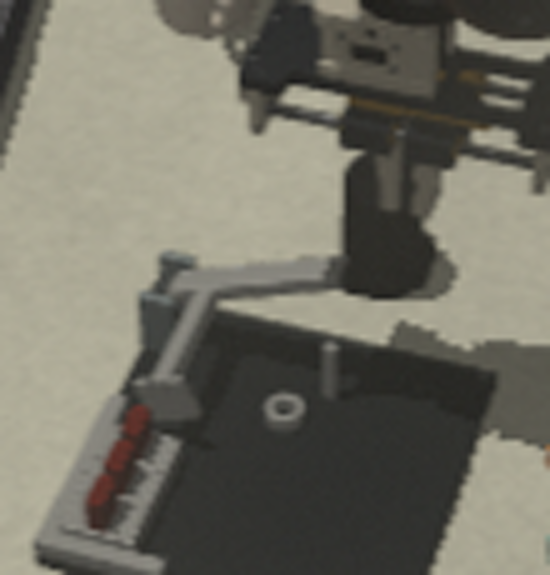

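View pics/top7.png

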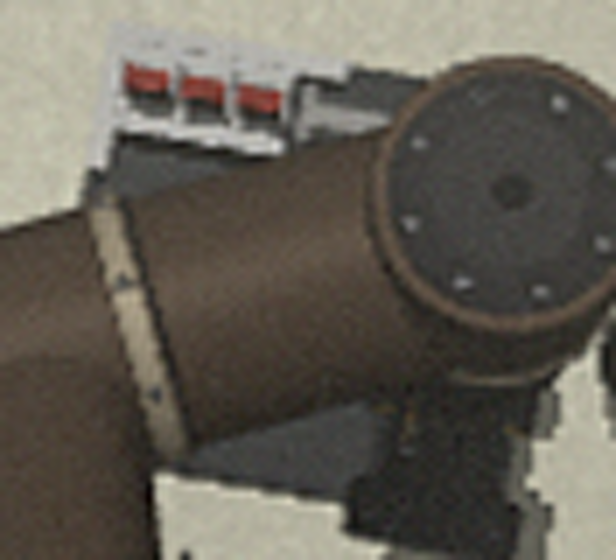

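```bash
python3 -m crank '[[[1,0,15,0,0],[1,0,28,0,0],[1,0,36,0,0],[1,0,40,0,0],[1,0,44,0,0],[1,0,48,0,0]]]'; python3 -m crank '[[[1,0,5,0,0],[1,0,10,0,0],[1,0,15,0,0],[1,0,20,0,0]]]';python3 -m crank '[[[1,0,5,0,0],[1,0,10,0,0],[1,0,15,0,0],[1,0,18,0,0]]]'; python3 -c "
from go import *
here()"
```

```text
clock: 26.65
tool_pos: [0.4718, -0.071, 0.1217]
orientation: [-90.0, 0.0, 168.6]
force: [-1.7, -0.2, 5.3]
opening: 0.0006
clock: 27.15
tool_pos: [0.4713, -0.071, 0.1013]
orientation: [-90.0, -0.0, 168.6]
force: [-2.5, -0.2, 6.1]
opening: -0.0001
clock: 27.65
tool_pos: [0.4706, -0.0711, 0.0832]
orientation: [-90.0, -0.1, 168.6]
force: [-4.1, 1.4, 8.2]
opening: 0.0006
t 27.65 bed -0.1632 -0.1958 z 0.0832 F [-4.1  1.4  8.2] ori [-9.000e+01 -1.000e-01  1.686e+02] op 0.0006
```

```bash
python3 -m crank '[[[1,0,5,0,0],[1,0,10,0,0],[1,0,14,0,0],[1,0,18,0,0],[1,0,20,0,0],[1,0,20,0,0]]]'; python3 -m crank '[[[1,0,1,0,0],[1,0,1,0,0],[1,0,1,0,0]]]'; python3 -c "
from lev import *
here()
crop('top',212,150,88,80,7,'8'); crop('side',195,140,110,115,5,'8')
overlay('side','side8_raw.png',lever(.4,0),195,140,110,115,5,'l8.png')"
```

```text
clock: 28.4
tool_pos: [0.4698, -0.0711, 0.063]
orientation: [-90.0, -0.2, 168.6]
force: [-6.6, 3.1, 8.5]
opening: 0.0004
clock: 28.78
tool_pos: [0.4698, -0.0711, 0.0622]
orientation: [-90.0, -0.2, 168.6]
force: [-6.4, 3.6, 9.3]
opening: 0.0001
t 28.775 bed -0.164 -0.196 z 0.0622 F [-6.4  3.6  9.3] ori [-90.   -0.2 168.6] op 0.0001
```

View pics/side8.png

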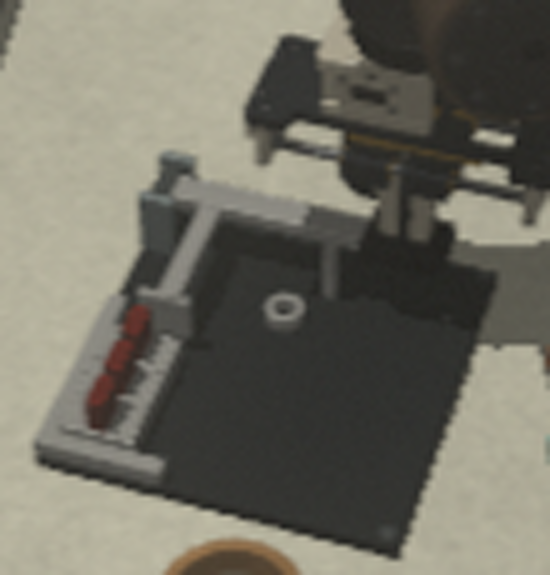

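View pics/l8.png

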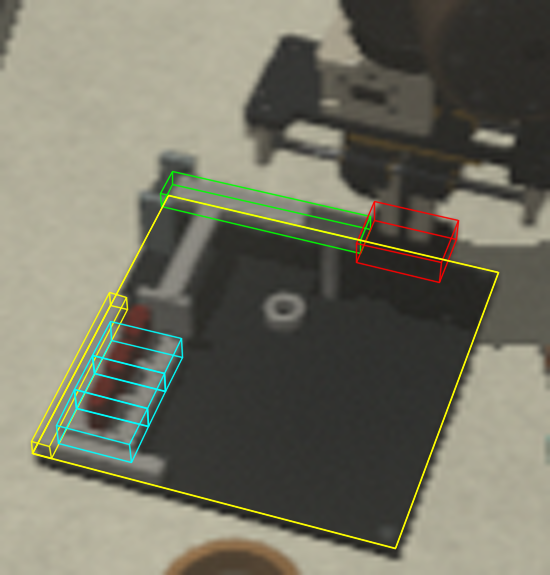

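View pics/top8.png

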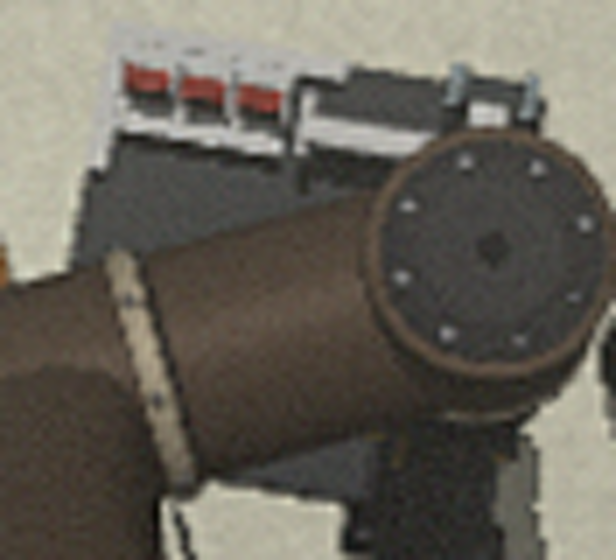

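The lever matches the level wireframe, the force is 9.3 N as expected, and the row is tight. I'll hold for a moment, check it's steady, and hand in.

```bash
python3 -m crank '[[[1,0,0,0,0],[1,0,0,0,0],[1,0,0,0,0],[1,0,0,0,0]]]'; python3 -c "
from go import *
here(); print(ctrl.close_job())"
```

```text
clock: 29.38
tool_pos: [0.4698, -0.0711, 0.0622]
orientation: [-90.0, -0.2, 168.6]
force: [-7.1, 3.0, 8.9]
opening: 0.0003
t 29.375 bed -0.164 -0.196 z 0.0622 F [-7.1  3.   8.9] ori [-90.   -0.2 168.6] op 0.0003
the job is handed in; nothing more can be done
None
```

I slid the three dies one at a time by their tabs, against the fence and then toward the end stop. I then pressed the lever paddle down with closed fingers and handed the job in at 29.4 s while holding it level. The hand-in gave no verdict.

- **Row:** each die met the fence at the same tool position, within 0.2 mm. They stopped 30.0 and 29.9 mm apart along the row (nominal 30). The last pictures show three tabs in a straight, evenly spaced line, with the gate closed beside them.
- **Lever:** the fingertip height was 62.2 mm, and 62 mm is level. The upward force was about 9 N, the value given for level, and the height had not changed 0.6 s later. The picture matches a level lever model, with the post top level with the arm.
- **Disagreements:** the two cameras placed the bed about 3 mm apart, so I took the fence and end stop positions from contact instead. A sideways force of about 7 N, probably friction, remained on the paddle. My overlay in the side view sits about 1.5 pixels off the bed outline.
- **Bystanders:** I touched none of them. The collar and tape looked unmoved in the last pictures; I did not measure any of the bystanders.

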